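# Show a game case to the webcam, then clamp it for display

## Task

Take the longer of the two clear game cases out of the bamboo tray and hold it still for two seconds at the viewing mark: upright, long edge level, centred between the two pointer tips of the stand and squarely facing its webcam. Then set it down, without dropping it, on its long edge between the stand's jaws, let go, and slide the loose jaw shut until you feel it press the case against the fixed jaw, firmly enough that it bears on the case but without squeezing hard. Leave the case clamped upright and centred, and leave the other things where they are.

Things in the scene. Friction and masses are not known exactly. Their poses are not given: they have to be found in the camera images.
- long_case: The longer clear game case, 150 mm long (its x), 14 thick (y), 105 high (z), about 0.11 kg. Origin: middle of its lower long edge; z runs up to the upper long edge. It starts leaning 30 degrees from vertical in the tray, long edge along the riser's x, top towards the riser's -y; a slanted rest under its -y face reaches 45 mm up the case, so grasp above that.
- long_case_center (a point): Middle of the long case (52.5 mm above the origin along its z).
- short_case: The other clear case, 110 mm long, 90 mm high, 14 mm thick, same axes; leans in the same way in the tray's other half. Leave it there.
- riser: Fixed bamboo riser: upper surface 190 (x) x 400 (y) mm at 115 mm height; its tray, front wall 49 mm high, sticks out 202 mm to -x. Origin at table level under the middle of the upper surface's front edge. A steel caddy and a white dock are fixed at its back. The cases stand with their feet at x = -95, y = +110 and -50, z = 26 mm (either in either place).
- stand: Fixed grey viewing stand. Origin at table level; x points from the jaws to the webcam (x = 170 mm, 216 high), y along the jaws. Bed 20 mm above the table, 100 mm wide in y (the long case overhangs both ends). Fixed jaw's face at x = +7 mm, 100 mm wide, top 65 mm high. Slim posts at x = -15, y = +-130 mm, 204 high, with tips pointing inwards at y = +-104 mm.
- view_mark (a point): The viewing mark: point midway between the two pointer tips, 200 mm above the table (stand frame x = -15 mm, y = 0); axes as the stand's. The long case's middle belongs here, its y axis (thickness) along the stand's x (either way round), its z up.
- bed (a point): Point on the bed (20 mm above the table) in the stand frame's x = y = 0: the middle of the case's underside when clamped.
- jaw (a joint): Travel of the sliding jaw in m: 0 fully open, grows as it slides along the stand's +x towards the fixed jaw; gap between the jaws = 69 mm - travel, so it meets a 14 mm case held against the fixed jaw at about 55 mm. Slides stiffly (about 2.5 N) and stays where it is left.
- jaw_face (a point): Middle of the sliding jaw's clamping face (80 mm wide, from 22 to 65 mm above the table); axes as the stand's.
- jaw_handle (a point): Top middle of the jaw's upright black handle plate (12 mm thick in the stand's x, 44 mm wide in y, from 22 to 82 mm above the table), 81 mm on the robot side of the jaw face.
- controller: Navy game controller about 100 x 145 x 35 mm on the riser. Origin at its underside. Leave alone.
- cup: Green ceramic cup, 76 mm across, 85 mm high, on the riser. Leave alone.
- remote: Black remote 170 x 44 x 18 mm lying on the black shelf between riser and stand. Leave alone.
- charger: White battery charger 110 x 75 x 35 mm on the black shelf, between riser and stand, farther back. Leave alone.
Mind the look-alikes: they are no part of the job. Leave any orange look-alike of the long_case alone.

How it is judged:
By the outcome, as a careful person would: the job done as asked, in the order asked, and still so for the second after the job is handed in, with the robot touching nothing.
It also fails if it takes over 70 s, if anything falls off the work surface, if the arm or the gripper's body presses on something with over 40 N, if the wrist force passes 120 N, or if a joint passes its speed limit or range.

## Robot

A 6-joint arm with a two-finger parallel gripper is mounted at the origin on the work surface. World frame = base frame: x ahead of the robot, y to its left, z up, the work surface at z = 0. Lengths are in m, angles in degrees, forces in N, time in s.
With the tool pointing down it reaches from about 0.375 to 0.75 m from the base axis. Payload 9 kg.
Tool frame: the origin (TCP) lies where the fingers leave the gripper's body, on its centre line; the fingertips stand 73 mm ahead of it and the grasp point (between the pads) lies 54 mm ahead of it (robot.tip_reach is the distance from the TCP to the fingertips, in m); z points along the fingers, y is the line along which they close (so a half turn about z gives the same grasp; the last joint's range is limited). The gripper opens to 85 mm and grips with 20 to 120 N. Pads are 22 mm wide; open, the fingers measure 114 mm over their backs; the gripper's body (76 mm by 85 mm) begins 54 mm behind the grasp point. The pads swing forward as they close: fully open they stand 13 mm farther back than shut.
Start: joints at [62.298, 5.964, 5.575, 89.605, 0, 77.527], TCP at [0.158, 0.579, 0.304] pointing down, gripper open.
Joint ranges: [-171.21, 171.21], [-48.23, 106.86], [-62.78, 66.21], [-105.2, 120.99], [-86.42, 89.51], [-180, 180]. Speed limits (degrees/s): [127.2, 127.2, 147.25, 180, 180, 180].

## Interface

Orientations are given as [roll, pitch, yaw] about the fixed x, y, z axes, in that order (R = Rz(yaw) Ry(pitch) Rx(roll)).
In Python, from plant import robot gives the robot as it stands. Calls block until the motion is done:
- robot.move_pose(position, orientation): joint-space move of the TCP to a pose.
- robot.line_to(position, vel=0.15, rotation=None, guard=None): straight line of the TCP; rotation=None keeps the orientation; vel is the mean speed in m/s. With guard (N) it stops when the force on the tool has changed by that much, and returns True; else False.
- robot.goto_joints(angles): joint-space move.
- robot.set_gripper(opening): finger opening in m; the grip force is fixed at half the most; returns when the fingers have stopped.
- robot.pause(seconds).
- robot.ik(position, orientation): joint angles nearest the present ones, or None.
- robot.observe(): the state.
- robot.grab_frame(name): name is "scene" or "side" or "wrist"; returns the picture (384x512x3 uint8, blue, green, red); there is no depth.
- robot.get_calibration(name): a dict with "vertical_fov" (degrees; the focal length in pixels is half the picture's height over the tangent of half this angle, whatever the lens; pixels are square), "cx", "cy" (the principal point, pixels), "rvec" (rotation vector, rad) and "tvec" (3), from world to camera coordinates, as OpenCV has them. Camera axes: x right, y down, z forward; pixel columns grow to the right and rows downward; lengths in m; the calibration is good to about 2 mm. The wrist camera is an equidistant fisheye: a pixel r from the principal point sees the ray r / f radians off the axis. A picture is of the moment at which its call begins: read the wrist's pose just before it. get_calibration takes no time and is no camera call; for the wrist camera it gives the pose at the moment of the call.
A pose or a line that the arm cannot do raises robot.IKError and nothing moves.
- robot.job_done(): hands the job in; it is judged then, once.
The state is a dict: "time": time; "q": joint angles; "qvel": joint speeds; "joint_torque": joint torques, N m; "tool_pos": TCP position; "tcp_rot": TCP orientation; "ft_force": force on the tool from outside, world axes, zero at the start; "torque": the same for the moment, N m; "gripper_width": finger opening in m; "gripper_force": force on a finger pad.
Only numpy, scipy, OpenCV 4.12 (cv2) and the standard library are available. Lean on these libraries where they do the work, as an engineer would, in place of code of your own. Each camera call takes 0.05 s, during which the arm holds its last target. There are 200 camera calls.

## Working session

There is one attempt and no reset: what is moved stays moved. The work goes in short steps, each a Python script; the robot and the scene stay as the last script left them, time stands still between calls to the robot, and variables do not carry over. Pictures are saved under pics/ and viewed, at most 10 in all, crops included, and the job is handed in when it is done.

```bash
ls; mkdir -p pics
cat > h.py <<'E'
import numpy as np, cv2
from plant import robot
def cal(n):
    c=robot.get_calibration(n); R=cv2.Rodrigues(np.array(c["rvec"],float))[0]; t=np.array(c["tvec"],float).ravel()
    return dict(f=192/np.tan(np.radians(c["vertical_fov"]/2)),cx=c["cx"],cy=c["cy"],R=R,t=t,o=-R.T@t,fish=n=="wrist")
def ray(c,u,v):
    d=np.array([u-c["cx"],v-c["cy"]],float)
    if c["fish"]:
        r=np.hypot(*d); th=r/c["f"]; k=np.sin(th)/r if r>1e-9 else 0; q=np.array([d[0]*k,d[1]*k,np.cos(th)])
    else: q=np.array([d[0]/c["f"],d[1]/c["f"],1.]); q/=np.linalg.norm(q)
    return c["R"].T@q
def plane(c,u,v,z):
    d=ray(c,u,v); return c["o"]+d*(z-c["o"][2])/d[2]
def proj(c,p):
    q=c["R"]@np.array(p)+c["t"]
    if c["fish"]:
        r=np.hypot(q[0],q[1]); k=c["f"]*np.arctan2(r,q[2])/max(r,1e-9); return np.array([c["cx"]+k*q[0],c["cy"]+k*q[1]])
    return np.array([c["cx"]+c["f"]*q[0]/q[2],c["cy"]+c["f"]*q[1]/q[2]])
def tri(obs): # [(cal,u,v),...] -> point, residual (m)
    A=0;b=0
    P=[(c["o"],ray(c,u,v)) for c,u,v in obs]
    for o,d in P: M=np.eye(3)-np.outer(d,d); A=A+M; b=b+M@o
    x=np.linalg.solve(A,b); return x,max(np.linalg.norm(np.cross(d,x-o)) for o,d in P)
E
python3 - <<'E'
from h import *
for n in("scene","side","wrist"):
    c=cal(n); im=robot.grab_frame(n); cv2.imwrite(f"pics/{n}0.png",im); print(n,c["o"].round(3),c["R"][2].round(2),round(c["f"],1),c["cx"],c["cy"])
a=cv2.imread("pics/scene0.png");b=cv2.imread("pics/side0.png")
cv2.imwrite("pics/scene0b.png",cv2.resize(a,(800,600)));cv2.imwrite("pics/side0b.png",cv2.resize(b,(800,600)))
o=robot.observe();print(o["tool_pos"],o["tcp_rot"],o["ft_force"],o["time"])
E
```

```text
pics
scene [1.424 0.065 1.231] [-0.66  0.06 -0.75] 487.0 252.9583867020736 192.13332812664325
side [ 0.405 -0.479  0.798] [ 0.1   0.69 -0.71] 346.7 253.63902372480985 192.53125297467454
wrist [0.091 0.597 0.374] [ 0.26 -0.07 -0.96] 297.3 259.7512299409228 196.4230601497212
[0.15753164 0.5787867  0.30332055] [-1.79946848e+02 -1.26727353e-02  1.64771051e+02] [ 0.25159075 -0.07697765 -0.5373707 ] 0.15
```

View pics/scene0b.png

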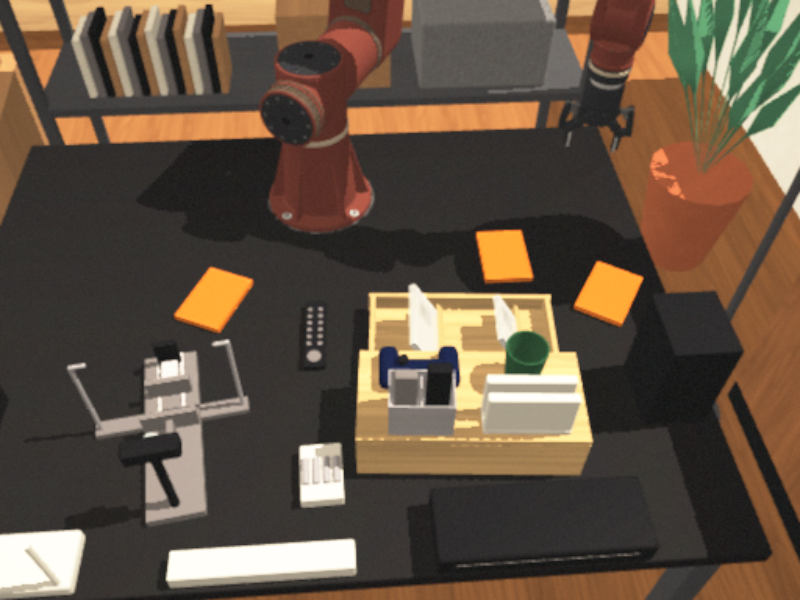

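View pics/side0b.png

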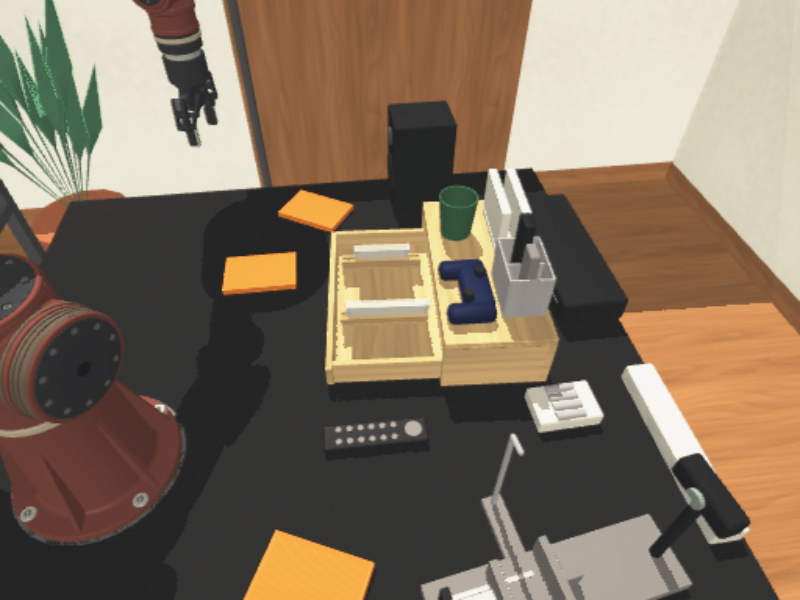

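The scene view (800x600) shows the long case upright at about (422,318) in the tray's left half, the short one at (505,318) and the stand at about (170,420), with its black handle at (166,352). In the side view the long case's white upper edge runs (345–430, 308). Next are rough poses.

Run:
```python
from h import *
c=cal("scene"); s=cal("side"); k=512/800
P=lambda c,u,v,z:plane(c,u*k,v*k,z).round(3)
print("riser top corners",[P(c,u,v,.115) for u,v in((358,352),(577,352),(592,440),(355,440))])
print("side",[P(s,u,v,.115) for u,v in((424,203),(442,360),(556,345))])
print("tray front z.049",P(c,369,294,.049),P(c,550,294,.049), "side",P(s,331,233,.049),P(s,327,370,.049))
print("stand: post tops z.204",P(c,70,368,.204),P(c,228,342,.204), "handle top z.082",P(c,166,347,.082))
print("bed plate far end z.02",P(c,145,522,.02),P(c,205,513,.02))
print("long top edge side z~.115",P(s,345,300,.117),P(s,430,301,.117))
print(tri([(s,515*k,436*k),(c,228*k,342*k)]))
```

```text
riser top corners [array([0.57 , 0.073, 0.115]), array([0.596, 0.476, 0.115]), array([0.782, 0.459, 0.115]), array([0.755, 0.06 , 0.115])]
side [array([0.598, 0.467, 0.115]), array([0.553, 0.043, 0.115]), array([0.745, 0.049, 0.115])]
tray front z.049 [0.369 0.102 0.049] [0.394 0.48  0.049] side [0.394 0.474 0.049] [0.367 0.099 0.049]
stand: post tops z.204 [ 0.64  -0.405  0.204] [ 0.602 -0.148  0.204] handle top z.082 [ 0.509 -0.29   0.082]
bed plate far end z.02 [ 0.832 -0.298  0.02 ] [ 0.823 -0.199  0.02 ]
long top edge side z~.115 [0.41  0.196 0.117] [0.558 0.174 0.117]
(array([ 0.6007715 , -0.1500828 ,  0.20084483]), np.float64(0.0016017268771850747))
```

```bash
cat >> h.py <<'E'
import pickle
def shot(name):
    c=cal("wrist"); im=robot.grab_frame("wrist"); cv2.imwrite(f"pics/{name}.png",im); pickle.dump(c,open(f"pics/{name}.pkl","wb")); return c,im
E
python3 - <<'E'
from h import *
T=[]
for i,(p,y) in enumerate([((.46,.23,.34),176),((.46,.13,.34),176),((.53,-.24,.36),98.4),((.58,-.36,.36),98.4)]):
    robot.move_pose(p,[180,0,y]); robot.pause(.15); c,im=shot(f"w{i}"); T.append(cv2.resize(im,(400,300),interpolation=cv2.INTER_AREA)); print(c["o"].round(3))
cv2.imwrite("pics/tiles.png",np.vstack([np.hstack(T[:2]),np.hstack(T[2:])]))
print(robot.observe()["time"],robot.observe()["q"])
E
```

```text
[0.391 0.235 0.41 ]
[0.391 0.136 0.411]
[ 0.52  -0.171  0.431]
[ 0.57  -0.291  0.431]
5.1167 [-4.26948330e+01  2.28525666e+01  3.10342375e+01  9.81266621e+01
  3.83447034e-03  3.88352961e+01]
```

View pics/tiles.png

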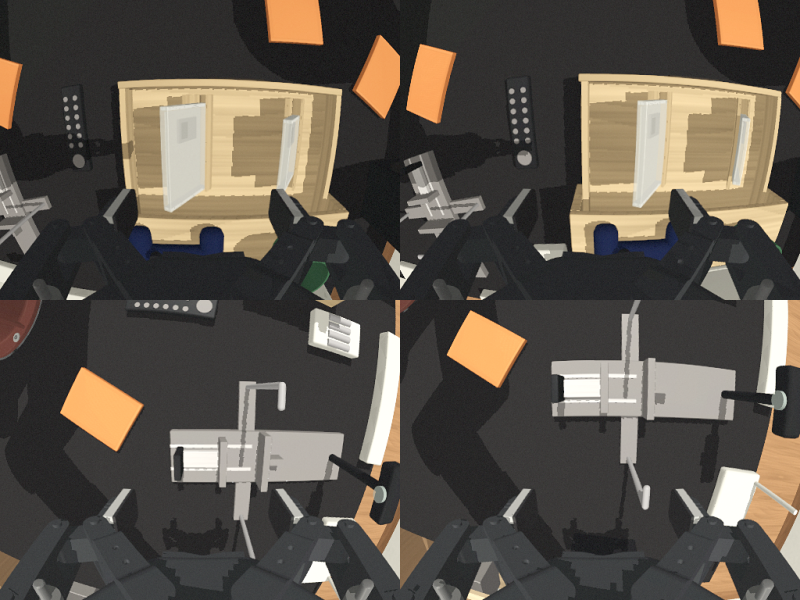

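Run:
```python
from h import *
out=[]
for i in(0,1):
    im=cv2.imread(f"pics/w{i}.png"); hsv=cv2.cvtColor(im,cv2.COLOR_BGR2HSV)
    m=((hsv[...,1]<45)&(hsv[...,2]>120)).astype(np.uint8)*255
    m[:100]=0; m[300:]=0
    cs,_=cv2.findContours(m,cv2.RETR_EXTERNAL,cv2.CHAIN_APPROX_NONE)
    for c in sorted(cs,key=cv2.contourArea)[::-1][:3]:
        a=cv2.approxPolyDP(cv2.convexHull(c),2.5,True); print(i,cv2.contourArea(c),a[:,0].tolist())
    x0={0:190,1:290}[i]; out.append(cv2.resize(im[115:285,x0:x0+110],None,fx=3.5,fy=3.5,interpolation=cv2.INTER_CUBIC))
cv2.imwrite("pics/casecrop.png",np.hstack(out)); print(out[0].shape)
a=cv2.imread("pics/w2.png")[90:330,205:385]; b=cv2.imread("pics/w3.png")[10:270,190:440][:240]
h=2.2
cv2.imwrite("pics/standcrop.png",np.hstack([cv2.resize(x,None,fx=h,fy=h,interpolation=cv2.INTER_CUBIC) for x in (a,b[:,:180])]))
```

```text
0 6815.5 [[262, 132], [261, 241], [219, 271], [211, 269], [205, 136]]
0 1892.0 [[374, 147], [383, 149], [384, 272], [370, 266], [354, 241], [362, 153]]
0 1755.0 [[0, 218], [57, 254], [62, 267], [44, 299], [8, 299], [0, 293]]
1 4438.0 [[341, 128], [333, 235], [308, 265], [297, 262], [304, 129]]
1 3097.0 [[0, 284], [15, 219], [25, 198], [103, 251], [108, 264], [83, 280]]
1 1029.0 [[447, 151], [434, 237], [426, 235], [425, 224], [436, 146]]
(595, 385, 3)
```

View pics/casecrop.png

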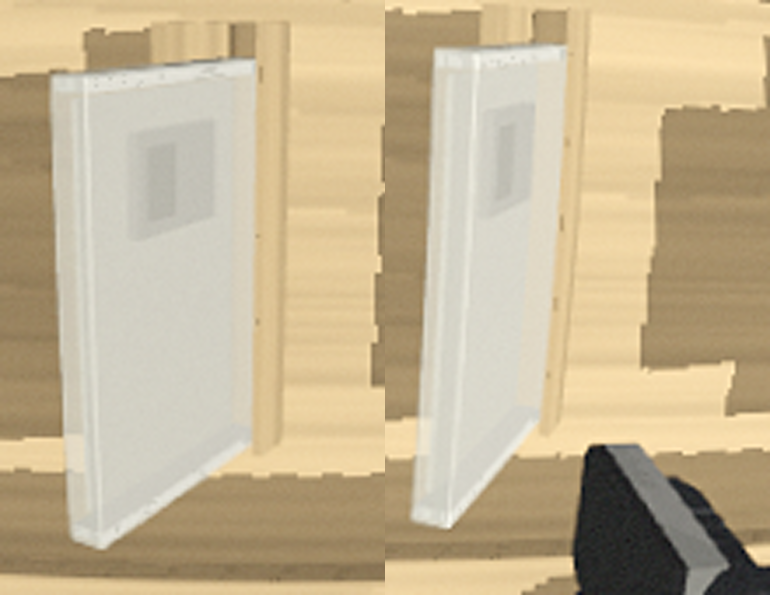

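View pics/standcrop.png

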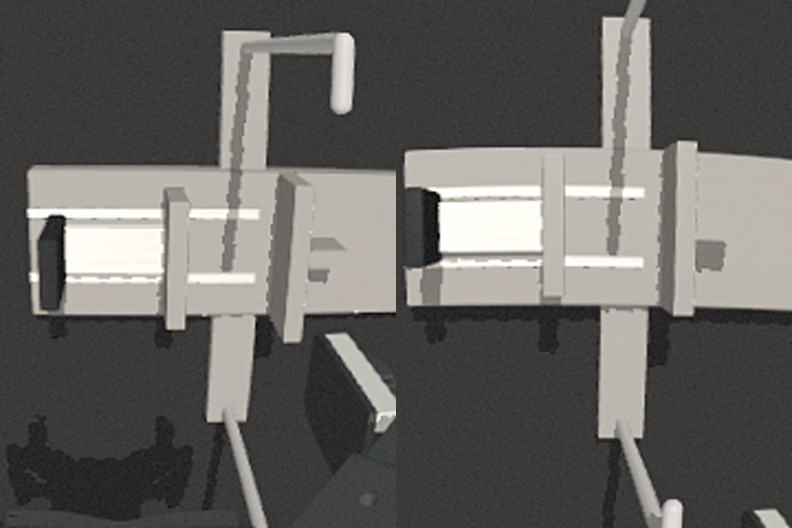

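The case crops show the top edge and foot corners clearly in both wrist views. The stand crops show the fixed jaw top with its robot-side edge at (678,141)–(674,315), the sliding jaw's clamping edge at (563,154)–(561,297), and both pointers.

Run:
```python
from h import *
C=[pickle.load(open(f"pics/w{i}.pkl","rb")) for i in range(4)]
f=lambda p,o,s:((p[0]+.5)/s-.5+o[0],(p[1]+.5)/s-.5+o[1])
A=dict(topm_n=((52,74),(50,48)),topp_n=((87,76),(89,52)),topm_f=((72,538),(27,520)),topp_f=((101,547),(61,527)),foot_n=((256,60),(182,45)),foot_f=((252,440),(155,417)))
P={}
for k,(a,b) in A.items():
    x,r=tri([(C[0],*f(a,(190,115),3.5)),(C[1],*f(b,(290,115),3.5))]); P[k]=x; print(k,x.round(4),round(r,4))
for n in("topm","topp","foot"):
    d=P[n+"_f"]-P[n+"_n"]; print(n,"len",np.linalg.norm(d).round(4),"yaw",np.degrees(np.arctan2(d[1],d[0])).round(2),"dz",d[2].round(4),"mid",((P[n+"_f"]+P[n+"_n"])/2).round(4))
print("stand")
R=lambda p:f((p[0]-396,p[1]),(190,10),2.2); L=lambda p:f(p,(205,90),2.2)
def ln(n,a,b): 
    d=b-a; print(n,a.round(4),b.round(4),"mid",((a+b)/2).round(4),"len",np.linalg.norm(d).round(4),"normal yaw",(np.degrees(np.arctan2(d[1],d[0]))-90).round(2))
ln("fixed w3",plane(C[3],*R((674,315)),.065),plane(C[3],*R((678,141)),.065))
ln("fixed w2",plane(C[2],*L((285,341)),.065),plane(C[2],*L((290,178)),.065))
ln("slide w3",plane(C[3],*R((561,297)),.065),plane(C[3],*R((563,154)),.065))
ln("slide w2",plane(C[2],*L((184,329)),.065),plane(C[2],*L((188,203)),.065))
ln("bedfront w3",plane(C[3],*R((406,306)),.02),plane(C[3],*R((404,151)),.02))
ln("bedfront w2",plane(C[2],*L((32,315)),.02),plane(C[2],*L((28,170)),.02))
print("tips",plane(C[2],*L((340,107)),.2).round(4),plane(C[3],*R((672,507)),.2).round(4))
print("tri slide corner",tri([(C[3],*R((561,297))),(C[2],*L((184,329)))]))
print("tri fixed corner",tri([(C[3],*R((674,315))),(C[2],*L((285,341)))]))
print("handle top w2",plane(C[2],*L((50,308)),.082).round(4),plane(C[2],*L((58,217)),.082).round(4))
```

```text
topm_n [0.4075 0.1785 0.1138] 0.0001
topp_n [0.4088 0.1891 0.1172] 0.0
topm_f [0.5563 0.1669 0.1136] 0.0
topp_f [0.5568 0.1773 0.1192] 0.0001
foot_n [0.4121 0.2375 0.0418] 0.0002
foot_f [0.556  0.2265 0.0414] 0.0007
topm len 0.1493 yaw -4.42 dz -0.0002 mid [0.4819 0.1727 0.1137]
topp len 0.1485 yaw -4.57 dz 0.002 mid [0.4828 0.1832 0.1182]
foot len 0.1443 yaw -4.37 dz -0.0004 mid [0.4841 0.232  0.0416]
stand
fixed w3 [ 0.6468 -0.3269  0.065 ] [ 0.6327 -0.2286  0.065 ] mid [ 0.6398 -0.2777  0.065 ] len 0.0993 normal yaw 8.16
fixed w2 [ 0.6478 -0.3264  0.065 ] [ 0.6276 -0.2245  0.065 ] mid [ 0.6377 -0.2754  0.065 ] len 0.1038 normal yaw 11.26
slide w3 [ 0.5817 -0.327   0.065 ] [ 0.5708 -0.2473  0.065 ] mid [ 0.5762 -0.2871  0.065 ] len 0.0804 normal yaw 7.81
slide w2 [ 0.5826 -0.3266  0.065 ] [ 0.5708 -0.2485  0.065 ] mid [ 0.5767 -0.2876  0.065 ] len 0.0789 normal yaw 8.57
bedfront w3 [ 0.4858 -0.3507  0.02  ] [ 0.4717 -0.2521  0.02  ] mid [ 0.4788 -0.3014  0.02  ] len 0.0995 normal yaw 8.13
bedfront w2 [ 0.4857 -0.3511  0.02  ] [ 0.472  -0.2519  0.02  ] mid [ 0.4789 -0.3015  0.02  ] len 0.1002 normal yaw 7.86
tips [ 0.6016 -0.1755  0.2   ] [ 0.6327 -0.3873  0.2   ]
tri slide corner (array([ 0.58213175, -0.32677473,  0.06504509]), np.float64(0.00048317207906026964))
tri fixed corner (array([ 0.64746061, -0.32672925,  0.06453108]), np.float64(0.0005565063925162661))
handle top w2 [ 0.5008 -0.3178  0.082 ] [ 0.4989 -0.2634  0.082 ]
```

Heights and sizes agree with the text: top edge z 0.117, foot 0.026, length 0.149, jaw tops 0.065 and jaw width 0.0995. I'll grasp now.

```bash
cat >> h.py <<'E'
from scipy.spatial.transform import Rotation as Ro
a=np.radians(-4.45); cx=np.array([np.cos(a),np.sin(a),0]); n=np.array([-np.sin(a),np.cos(a),0])
cy=n*np.cos(np.pi/6)+[0,0,.5]; cz=np.cross(cx,cy); foot=np.array([.4865,.2310,.0263])
Rg=np.c_[-cx,cy,-cz]; Eg=Ro.from_matrix(Rg).as_euler("xyz",degrees=True)
G=.080; grasp_tcp=foot+cz*(G+.054)
ys=8.1; S0=np.array([.6328,-.2788,0.]); b=np.radians(ys); sx=np.array([np.cos(b),np.sin(b),0]); sy=np.array([-np.sin(b),np.cos(b),0])
Es=[180,0,90+ys]
def st(x,y,z): return S0+sx*x+sy*y+np.array([0,0,z])
E
python3 - <<'E'
from h import *
print(Eg,grasp_tcp.round(3),cz.round(3))
robot.set_gripper(.045)
robot.move_pose(grasp_tcp+cz*.10,Eg)
robot.pause(.1); f0=robot.observe()["ft_force"]
print("guard",robot.line_to(grasp_tcp,vel=.08,guard=8))
robot.set_gripper(0.0)
o=robot.observe(); print(o["gripper_width"],o["gripper_force"],o["ft_force"]-f0,o["tool_pos"]-grasp_tcp)
robot.line_to(grasp_tcp+[0,0,.02],vel=.05); o=robot.observe(); print(o["gripper_width"],o["ft_force"]-f0)
robot.line_to(grasp_tcp+[0,0,.22],vel=.15); robot.pause(.2)
o=robot.observe(); print(o["gripper_width"],o["ft_force"]-f0,o["time"])
for n in("scene","side"): cv2.imwrite(f"pics/{n}1.png",robot.grab_frame(n))
robot.move_pose(st(-.015,0,.37),Es); o=robot.observe(); print(o["time"],o["gripper_width"])
cv2.imwrite("pics/scene2.png",robot.grab_frame("scene"))
robot.line_to(st(-.015,0,.2815),vel=.08); robot.pause(.2)
o=robot.observe(); print(o["time"],o["tool_pos"]-st(-.015,0,.2815),o["tcp_rot"])
for n in("scene","side","wrist"): cv2.imwrite(f"pics/{n}3.png",robot.grab_frame(n))
s=cv2.imread("pics/scene3.png")[150:330,30:190]; q=cv2.imread("pics/side3.png")[190:384,230:460]
cv2.imwrite("pics/hold.png",np.hstack([cv2.resize(s,None,fx=2.5,fy=2.5)[:450],cv2.resize(q[:194,:160],None,fx=2.5,fy=2.5)[:450]]))
E
```

```text
[150.     0.   175.55] [0.481 0.164 0.142] [-0.039 -0.498  0.866]
guard False
0.013538626524445653 58.73145818710327 [-0.15025274 -2.30763547  0.89431237] [ 0.00026013 -0.0002697   0.00030301]
0.013313725532386118 [-0.54135207  0.42293071 -2.3429243 ]
0.013223965171891717 [-0.03293131  1.84814895 -2.8426372 ] 11.6
13.4833 0.01324612964486214
14.9917 [ 1.36604375e-04 -9.27268275e-05  4.19957359e-04] [1.79973321e+02 2.47726884e-02 9.80991370e+01]
```

View pics/hold.png

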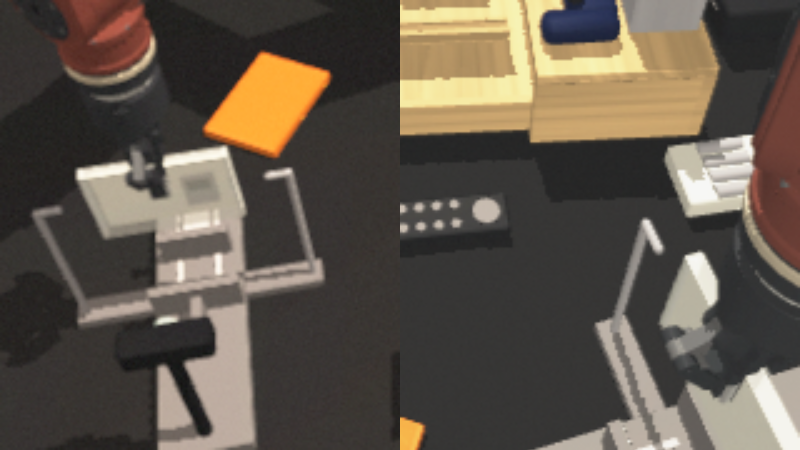

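The hold crop shows the case gripped upright between the pointer tips, which are at (60,211) and (267,176). The case's top corners are at (77,170) and (230,148), and its lower corners at (107,237) and (245,218). I'll check centring by casting onto the case's face plane.

Run:
```python
from h import *
c=cal("scene")
def onx(u,v,x):
    u=(u+.5)/2.5-.5+30; v=(v+.5)/2.5-.5+150
    d=ray(c,u,v); t=((S0-c["o"])@sx+x)/(d@sx); p=c["o"]+t*d-S0; return (p@sy).round(4),p[2].round(4)
for n,u,v,x in(("tipL",60,211,-.015),("tipR",267,176,-.015),("TL back",77,170,-.022),("TR back",230,148,-.022),("BR",245,216,-.008),("BL",107,237,-.008)): print(n,onx(u,v,x))
pr=lambda p:((proj(c,p)-[30,150]+.5)*2.5-.5).round(1)
for n,p in(("tipL",st(-.015,-.104,.2)),("tipR",st(-.015,.104,.2)),("TLb",st(-.022,-.075,.2525)),("TRb",st(-.022,.075,.2525)),("TLf",st(-.008,-.075,.2525)),("TRf",st(-.008,.075,.2525)),("BLf",st(-.008,-.075,.1475)),("BRf",st(-.008,.075,.1475))): print(n,pr(p))
im=cv2.imread("pics/scene3.png")[185:265,45:175]
for u,v in [pr(st(-.015,-.104,.2)),pr(st(-.015,.104,.2)),pr(st(-.008,-.075,.2525)),pr(st(-.008,.075,.2525)),pr(st(-.008,-.075,.1475)),pr(st(-.008,.075,.1475))]:
    pass
big=cv2.resize(im,None,fx=6,fy=6,interpolation=cv2.INTER_CUBIC)
for p in (st(-.015,-.104,.2),st(-.015,.104,.2),st(-.008,-.075,.2525),st(-.008,.075,.2525),st(-.022,-.075,.2525),st(-.022,.075,.2525),st(-.008,-.075,.1475),st(-.008,.075,.1475)):
    u,v=(proj(c,p)-[45,185]+.5)*6-.5; cv2.drawMarker(big,(int(u),int(v)),(0,0,255),cv2.MARKER_CROSS,12,1)
cv2.imwrite("pics/hold2.png",big)
```

```text
tipL (np.float64(-0.1052), np.float64(0.1984))
tipR (np.float64(0.1085), np.float64(0.2015))
TL back (np.float64(-0.074), np.float64(0.2506))
TR back (np.float64(0.0787), np.float64(0.2478))
BR (np.float64(0.0755), np.float64(0.1481))
BL (np.float64(-0.0698), np.float64(0.1509))
tipL [ 60.8 209.9]
tipR [262.9 177.6]
TLb [ 75.4 169. ]
TRb [225.5 145.7]
TLf [ 74.9 179.6]
TRf [226. 156.]
BLf [102.9 239.6]
BRf [244.6 216.4]
```

View pics/hold2.png

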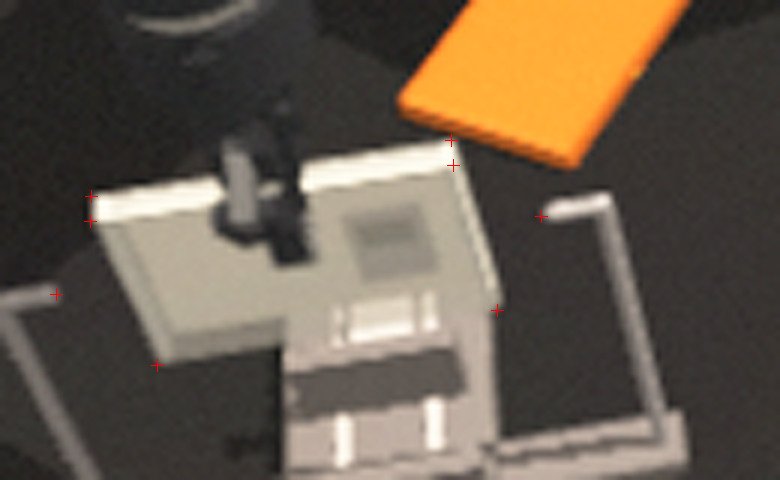

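The projected marks fall within about 1–2 mm of the case corners and pointer tips, so it is centred, level and square. I'll hold it, then set it down.

Run:
```python
from h import *
robot.pause(2.5)
robot.line_to(st(-.003,0,.2815),vel=.03)
robot.line_to(st(-.003,0,.160),vel=.07); robot.pause(.2)
o=robot.observe(); f0=o["ft_force"]; print("z",o["tool_pos"][2],o["time"])
g=robot.line_to(st(-.003,0,.147),vel=.012,guard=4); o=robot.observe(); print(g,"z",o["tool_pos"][2],o["ft_force"]-f0)
robot.set_gripper(.035); robot.pause(.2); o=robot.observe(); print(o["gripper_width"],o["ft_force"]-f0,o["tool_pos"][2])
robot.line_to(st(-.003,0,.30),vel=.1); print(robot.observe()["time"])
for k in("scene","side"): cv2.imwrite(f"pics/{k}4.png",robot.grab_frame(k))
c,im=shot("w4")
s=cv2.imread("pics/scene4.png")[180:330,30:190]
cv2.imwrite("pics/placed.png",np.hstack([cv2.resize(s,(400,375)),cv2.resize(im,(400,300)).copy() if 0 else cv2.copyMakeBorder(cv2.resize(im,(400,300)),0,75,0,0,cv2.BORDER_CONSTANT)]))
```

```text
z 0.1601953114552295 20.275
True z 0.15424686408674798 [-0.59426832 -0.89821311  6.47423922]
0.034942739675913874 [-1.52552266  0.07160216  0.71723957] 0.153011259304329
23.0417
```

View pics/placed.png

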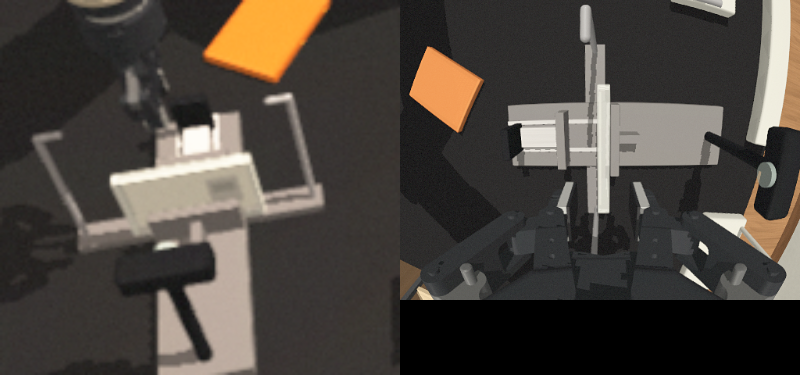

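The case stands on the bed against the fixed jaw, with bed contact at TCP z 0.1542 as expected. Next I'll push the handle with closed fingers.

Run:
```python
from h import *
Ep=[180,0,ys-180]
robot.set_gripper(0.0)
robot.move_pose(st(-.185,0,.26),Ep)
robot.line_to(st(-.185,0,.121),vel=.12); robot.pause(.2)
o=robot.observe(); f0=o["ft_force"]; X=lambda o:round(float((o["tool_pos"]-S0)@sx),4)
rep=lambda t,g:(lambda o:print(t,g,"x",X(o),"Fx",((o["ft_force"]-f0)@sx).round(2),"t",round(o["time"],2)))(robot.observe())
g=robot.line_to(st(-.160,0,.121),vel=.03,guard=12); rep("a",g)
g=robot.line_to(st(-.118,0,.121),vel=.03,guard=12); rep("b",g)
if not g:
    g=robot.line_to(st(-.088,0,.121),vel=.01,guard=7); rep("c",g)
robot.pause(.5); rep("rest",g)
```

```text
a False x -0.1601 Fx -0.02 t 27.7
b False x -0.1179 Fx -1.77 t 29.25
c True x -0.1058 Fx -0.43 t 30.73
rest True x -0.1066 Fx -0.9 t 31.23
```

Run:
```python
from h import *
X=lambda o:round(float((o["tool_pos"]-S0)@sx),4)
o=robot.observe(); f0=o["ft_force"]; x=X(o); print(x)
for i in range(12):
    x+=.0005; g=robot.line_to(st(x,0,.121),vel=.005,guard=10); robot.pause(.1); o=robot.observe(); F=(o["ft_force"]-f0)@sx; print(round(x,4),g,X(o),F.round(2))
    if F<-8 or g: break
```

```text
-0.1066
-0.1061 False -0.1061 0.64
-0.1056 False -0.1056 0.32
-0.1051 False -0.1055 -3.75
-0.1046 False -0.1054 -7.61
-0.1041 False -0.1053 -11.44
```

It meets a stiff stop at x ≈ -0.1055, with force rising to about 12 N while the jaw stays put, so the case is clamped. I'll back off and check.

Run:
```python
from h import *
robot.line_to(st(-.16,0,.121),vel=.05); robot.line_to(st(-.16,0,.33),vel=.15)
robot.move_pose(st(-.06,-.09,.36),Es); robot.pause(.2); c,im=shot("w5")
sc=robot.grab_frame("scene"); sd=robot.grab_frame("side")
pc=cal("scene"); s=cv2.resize(sc[180:300,30:190],(400,300))
cv2.imwrite("pics/final.png",np.vstack([np.hstack([cv2.resize(im,(400,300)),s]),np.hstack([cv2.resize(sd,(400,300)),cv2.resize(sc,(400,300))])]))
hs=cv2.cvtColor(im,cv2.COLOR_BGR2HSV)
for z,n,P in((.125,"case top pred",[st(x,y,.125) for x in(-.007,.007) for y in(-.075,.075)]),(.065,"jaw",[st(-.007,y,.065) for y in(-.04,.04)])): print(n,[proj(c,p).round(1).tolist() for p in P])
o=robot.observe(); print(o["time"],o["ft_force"])
```

```text
case top pred [[310.2, 166.7], [311.6, 25.6], [323.2, 166.9], [324.9, 26.6]]
jaw [[303.0, 130.4], [303.6, 66.2]]
37.7417 [-0.41765073 -0.1257143  -0.55863612]
```

View pics/final.png

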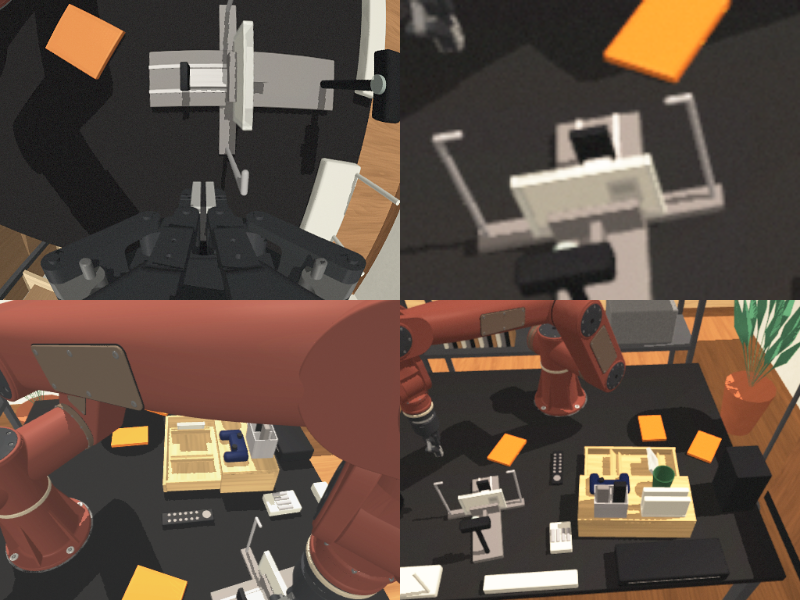

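The final views show the case upright between the closed jaws. It spans wrist-image rows 26–164 against a prediction of 26–167, so it is centred, and everything else is unmoved.

```bash
python3 -c "
from plant import robot
print(robot.job_done())"
```

```text
the job is handed in; nothing more can be done
None
```

The long case was held still at the viewing mark for over two seconds, then set on the bed and clamped upright and centred within about 1–2 mm by camera, with roughly 12 N on the jaw; the job is handed in at about 38 s, verdict not shown.

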